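Latch the top-link hook onto the headstock pin

ROBOT

A 6-joint arm with a two-finger parallel gripper is mounted at the origin on a cart in front of the work surface, level with it; the furniture and walls round the work are solid. World frame = base frame: x ahead of the robot, y to its left, z up, the work surface at z = 0. Lengths are in mm, angles in rad, forces in N, time in s.
With the tool pointing down it reaches from about 275 to 1000 mm from the base axis. Payload 8.4 kg.
Tool frame: the origin (TCP) lies between the finger pads, 19 mm behind the fingertips; this is the grasp point; z points along the fingers, y is the direction in which the jaws open and shut (so a half turn about z gives the same grasp; the last joint's range is limited). The gripper opens to 85 mm and grips with 20 to 120 N. Pads are 22 mm wide; open, the fingers measure 114 mm over their backs; the gripper's body (76 mm by 85 mm) begins 54 mm behind the grasp point. The pads swing forward as they close: fully open they stand 13 mm farther back than shut.
Start: joints at [-1.325, 0.353, 1.633, -0, 1.155, -0.002], TCP at [153.293, -605.912, 249.981] pointing down, gripper open.
Joint ranges: [-2.63, 2.63], [-0.92, 2.1], [0.06, 2.66], [-1.3, 4.44], [0, 2.69], [-3.02, 3.02]. Speed limits (rad/s): [2.22, 2.22, 2.79, 3.14, 3.14, 3.14].

INTERFACE

Orientations are given as [roll, pitch, yaw] about the fixed x, y, z axes, in that order (R = Rz(yaw) Ry(pitch) Rx(roll)).
In Python, from rig import sense, grab_frame, get_calibration, sign_off, boxes_of, trace gives the robot as it stands.
- The arm moves only by the tool servo_tool, never from a script. Its argument "rows" is a list of rows, each a list of 3 entries, a list of its own where there are three numbers: the finger opening in mm, from 0 to 85.4, then the shift along the tool's x, y, z in mm, then the turn, a rotation vector about the tool's x, y, z in degrees. A call has 1 to 8 rows; each row shifts and turns the commanded pose from where the row before left it, along the tool's axes as they then stand; what a row does not reach is not made up. A row lasts 1/8 s, in which the tool goes at most 62.5 mm and 10.7 degrees, less where a joint would pass 70% of its speed; a pose out of reach is approached as far as the arm can. A call is refused whole if a number of a shift passes 62.5 or a number of a turn 10.7, either way. A call with a gripper value outside its range is refused whole. The fingers move at their own pace and stop on an object; "force" is the grip in N (left out, the last holds). Time passes only in rows, so rows that do not move let the fingers close. It gives the time, the measured TCP pose, the force and the opening at its end, in the units of the state.
- sense(): the state, without advancing time (a new reading comes with each control period).
- grab_frame(name): name is "scene" or "top" or "wrist"; returns the picture (420x560x3 uint8, blue, green, red); there is no depth.
- get_calibration(name): a dict with "intrinsics" (3x3 intrinsics, pixels), "world_to_cam" (4x4, takes a point from world to camera coordinates). Camera axes: x right, y down, z forward; pixel columns grow to the right and rows downward; lengths in mm; the calibration is good to about 2 mm. A picture is of the moment at which its call begins: read the wrist's pose just before it. get_calibration takes no time and is no camera call; for the wrist camera it gives the pose at the moment of the call.
- sign_off(): hands the job in, once; it reports no verdict.
Trained networks look in the newest picture that a camera, given by its name, has taken for a name from the list of things; names that differ only in an ending like _2 or _b are one class to them, and where a whole thing is asked for, a point or a joint stands for the part that bears it (a point fixed in the world has none). Each returns a list of dicts, best first, with "conf" (0 to 1); they miss things now and then, are a little off and sometimes report something else, mostly with a low value. They report only what shows in the picture. A call takes as long as a camera call.
- boxes_of(camera, thing): "centre" ([x, y, z] in mm, in the coordinates of the camera as it stood for that picture, good to about 4 mm: the middle of the surface that is visible of it).
- trace(camera, thing): "mask" (420x560 bool, what is visible of it).
The state is a dict: "clock": time; "qpos": joint angles; "qvel": joint speeds; "joint_efforts": joint torques, N m; "eef_pos": TCP position; "tcp_rot": TCP orientation; "contact_force": force on the tool from outside, world axes, zero at the start; "wrist_torque": the same for the moment, N m; "opening": opening from 0.0 (shut) to 1.0 (fully open).
Only numpy, scipy, OpenCV 4.12 (cv2) and the standard library are available. Lean on these libraries where they do the work, as an engineer would, in place of code of your own. Each camera call takes 0.05 s, during which the arm holds its last target. There are 200 camera calls.

TASK

Couple the top link to the green headstock of the crate carrier: take the link by the black handle on top of its red hook, set the hook's open mouth over the steel pin between the two cheeks, with the link's tail on the open side (away from the web plate), and press it down until the yellow sprung latch has snapped shut behind the pin. Then tug it straight up, about as hard as lifting a kilo, to prove that the latch holds, lay the link's tail down on the table and let go, leaving it hooked on. The pin sits in soft rubber that gives as you press, so go by feel: never press or pull harder than 25 N, and leave the other things on the table where they are.

Things in the scene. Friction and masses are not known exactly. Their poses are not given: they have to be found in the camera images.
- hook: Loose top link with a red hook head, 0.44 to 0.75 kg. Origin: under the middle of the hook's mouth, level with its prong tips; z up, x from the tail to the hook's nose, y across. At the start it stands upright on its prong tips and tail foot. Head 22 mm thick (y), x -40 to +27, z 0 to 70 mm. Centre of mass near (-17, 0, 43) mm.
- hook_grip (a point): Point in the middle of the black rubber lift handle on top of the head, at (0, 0, 96) mm in the hook's frame: put the TCP here. The handle reaches x -17 to +17, y -10 to +10 (20 mm: grip across y), z 72 to 114 mm; keep fingertips above z = 74 mm, clear of the headstock's cheeks.
- hook_seat (a point): Where the pin's middle lies when fully home in the throat, at (0, 0, 40) mm in the hook's frame. The throat opens downward: walls at x = -10 and +10 mm, flaring below z = 14 mm to x = -17 and +17 mm at the tips (z = 0); roof at z = 48 mm, where the pin comes hard home.
- hook_tail (a point): Centre of the tail foot, a steel cross tube of 28 mm diameter, 56 mm long along y, at (-150, 0, 14) mm in the hook's frame; it is 14 mm above the table when the foot lies there. A 17 mm tube joins it to the head.
- latch (a joint): Angle of the yellow latch in the hook's rear prong (rad): 0 = shut, where a spring holds it; pushed back it turns to about 0.3 (stop at 0.75). Its pivot is at (-18, 0, 8) mm in the hook's frame. Getting the pin past it takes 12 to 16 N of downward push, depending on friction; shut behind the pin, it cannot be pulled open by the pin.
- latch_tip (a point): Tip of the latch (3 mm radius), at (-2, 0, 28) mm in the hook's frame when shut. A pin coming up the throat pushes it back with about 6 N, then meets a brass sprung shoe that stands 6 mm out of the roof (11 to 14 N to push it in); with the pin within 1 mm of its seat, the latch snaps to 0 beneath it. The shoe then keeps pin and latch pressed together without rattle.
- headstock: Green steel headstock fixed to the table, 118 x 136 mm over its feet. Origin: on the table under the pin's middle; z up, y along the pin, x towards the web plate (at x = 58 to 66, up to z = 40 mm); the -x side is open for the link's tail. Cheeks' inner faces at y = -15 and +15 mm, tops at z = 84 mm, bevelled; pin ends reach y = -52 and +52 mm. Between the cheeks it is open down to the table.
- pin_mid (a point): Middle of the steel pin, 16 mm diameter, along the headstock's y axis, 58 mm above the table at rest.
- headstock_pin (a joint): How far the pin is pressed down in its rubber mounts (m; negative: pulled up): 0 at rest; the rubber gives several mm under a hand's push (8.5 mm at 25 N) and springs back.
- secateurs: Bystander: red and white secateurs lying flat, 58 x 176 x 19 mm; leave it alone.
- kiwi_a: Bystander: loose kiwi fruit, 55 x 71 x 43 mm; leave it alone.
- kiwi_b: Bystander: loose kiwi fruit, 49 x 72 x 44 mm; leave it alone.
- kiwi_c: Bystander: loose kiwi fruit, 51 x 71 x 45 mm; leave it alone.
- tape_dispenser: Bystander: heavy blue tape dispenser, 63 x 214 x 158 mm; leave it alone.
- spanner: Bystander: steel spanner lying flat, 38 x 185 x 8 mm; leave it alone.

How it is judged (in metres and radians):
On the way, in this order (a step that is already met when the one before it is completed fails the run):
1. The pin is up in the throat and the latch has shut behind it (z of pin_mid in the frame of hook between 0.036 and 0.043 m and x of pin_mid in the frame of hook between -0.006 and 0.006 m and y of pin_mid in the frame of hook between -0.012 and 0.012 m and value of joint latch below 0.08 rad), for 0.2 s.
2. The coupled hook is tugged upward: the shut latch lifts the pin at least 1.5 mm in its rubber (about 5 N) (all of step 1 and value of joint headstock_pin below -0.0015 m), for 0.2 s.
At the end, for the whole second after the job is handed in: The pin lies in the hook's throat (36 to 43 mm above the prong tips, within 6 mm fore and aft and 12 mm sideways of its middle), the latch is shut behind it (under 0.08 rad), the link's tail foot lies on the table (its centre under 20 mm high) and the link is at rest (all of step 1 and height (world z) of hook_tail below 0.02 m and linear speed of hook below 0.02 m/s); the robot touches nothing.
It fails at once if The pin is forced more than 8.5 mm up or down in its rubber (over 25 N), or hook and headstock are jammed together with contact forces of over 60 N in all (value of joint headstock_pin above 0.0085 m or value of joint headstock_pin below -0.0085 m or contact force between hook and headstock above 60 N).
It fails at once if A bystander is moved by more than 25 mm (distance of any of secateurs, kiwi_a, kiwi_b, kiwi_c, tape_dispenser, spanner from where it was at the start of the episode above 0.025 m).
It also fails if it takes over 72 s, if anything falls off the work surface, if the arm or the gripper's body presses on something with over 40 N, if the wrist force passes 120 N, or if a joint passes its speed limit or range.

## Working session

There is one attempt and no reset: what is moved stays moved. The work goes in short steps, Python scripts to look and compute and a tool call to move; the robot and the scene stay as the last step left them, time stands still between calls to the robot, and variables do not carry over. Pictures are saved under pics/ and viewed, about 8 in all and at most 12, crops included, and the job is handed in when it is done.

Besides the shell and the picture viewer there is one more tool, called by a JSON object that holds its "fn" and its "kwargs". servo_tool: Moves the arm, as the interface text tells. Its arguments: {"type":"object","properties":{"rows":{"type":"array","items":{"type":"array"}},"force":{"type":"number"}},"required":["rows"]}

```bash
mkdir -p pics; ls
cat > h.py <<'E'
import numpy as np, cv2
from rig import *
from scipy.spatial.transform import Rotation as R
def cal(n):
    c=get_calibration(n); return np.array(c["intrinsics"],float),np.array(c["world_to_cam"],float)
def c2w(n,p):
    K,T=cal(n); return np.linalg.inv(T)@np.append(p,1)
def proj(n,P):
    K,T=cal(n); P=np.atleast_2d(P); q=(T[:3,:3]@P.T).T+T[:3,3]; u=(K@q.T).T; return u[:,:2]/u[:,2:]
def ray(n,uv,z):
    K,T=cal(n); Ti=np.linalg.inv(T); d=Ti[:3,:3]@np.linalg.inv(K)@np.array([uv[0],uv[1],1.]); o=Ti[:3,3]
    return o+d*(z-o[2])/d[2]
E
python3 - <<'E'
from h import *
np.set_printoptions(precision=1,suppress=True)
print(sense())
ims=[grab_frame("scene"),grab_frame("top")]
cv2.imwrite("pics/a_scene.png",ims[0]);cv2.imwrite("pics/a_top.png",ims[1])
for n in("scene","top"):
    print(n,cal(n)[1])
    for t in("hook","hook_grip","latch","headstock","headstock_pin","pin_mid","hook_tail","tape_dispenser","secateurs","kiwi_a","spanner"):
        try:
            b=boxes_of(n,t); print(n,t,[(round(x["conf"],2),c2w(n,x["centre"])[:3]) for x in b[:4]])
        except Exception as e: print(t,e)
E
```

```text
pics
{'clock': 0.0, 'qpos': array([-1.3,  0.4,  1.6, -0. ,  1.2, -0. ]), 'qvel': array([ 0., -0.,  0.,  0., -0., -0.]), 'joint_efforts': array([  0. , -60.5, -34.2,   0. ,   0. ,  -0. ]), 'eef_pos': array([ 153.2, -605.5,  249.3]), 'tcp_rot': array([-3.1,  0. ,  0.2]), 'contact_force': array([-0.6, -0.1,  0.5]), 'wrist_torque': array([-0., -0., -0.]), 'opening': 1.0032256693683286}
scene [[ -0.6  -0.8  -0.  299.6]
 [ -0.4   0.3  -0.9 298.5]
 [  0.7  -0.5  -0.5 858.8]
 [  0.    0.    0.    1. ]]
scene hook [(0.8, array([526.1, 138.8,  39.4]))]
scene hook_grip []
scene latch []
scene headstock []
scene headstock_pin [(0.63, array([ 584.9, -158.3,   63.2]))]
scene pin_mid [(0.44, array([ 584.3, -159.5,   62.9]))]
scene hook_tail [(0.93, array([524.6, 134.3,  35.8]))]
scene tape_dispenser [(0.78, array([ 678.9, -357.3,   67.6]))]
scene secateurs []
scene kiwi_a [(0.67, array([650.7, 354.4,  31.6]))]
scene spanner [(0.73, array([395.2, 446.5,   9.4]))]
top [[  -0.    -1.    -0.    21.7]
 [  -1.     0.    -0.1  524.8]
 [   0.1    0.    -1.  1397.2]
 [   0.     0.     0.     1. ]]
top hook [(0.87, array([487.7, 125.4,  39.1]))]
top hook_grip [(0.92, array([486.7, 126.4,  39.2]))]
top latch [(0.58, array([ 590.2, -186. ,   63.2]))]
top headstock [(0.76, array([ 594. , -182. ,    9.9])), (0.26, array([488.9, 124.5,  39.2]))]
top headstock_pin []
top pin_mid []
top hook_tail [(0.56, array([490.8, 129.4,  37.6]))]
top tape_dispenser [(0.95, array([ 650.2, -389.2,   76.7]))]
top secateurs [(0.75, array([ 432.9, -398.4,   14.7]))]
top kiwi_a [(0.75, array([665.1, 338.7,  36.3])), (0.56, array([647.5, 417.2,  35.2])), (0.55, array([ 551.2, -357.1,   37.2]))]
top spanner [(0.84, array([398.3, 438.3,   9.3]))]
```

View pics/a_top.png

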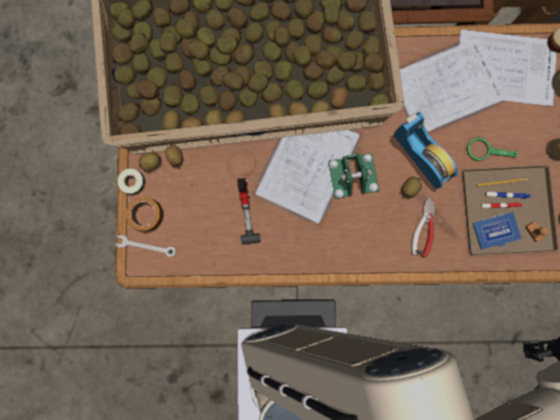

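View pics/a_scene.png

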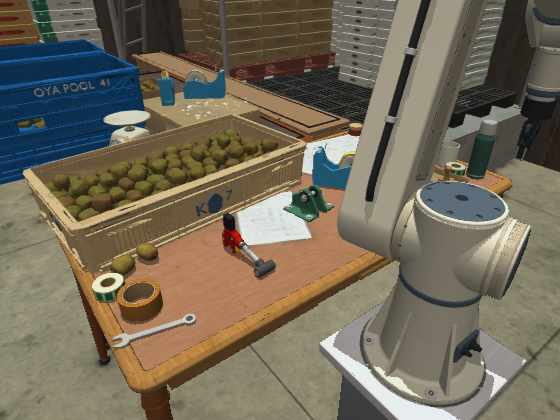

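The top picture shows the link at about (245,190), with its tail at (250,238) toward the robot. The headstock is at (354,175) with its pin running roughly left-right, kiwi_c is at (411,187) and the tape dispenser at (428,150). Next I'll look from the wrist above the headstock.

```bash
cat >> h.py <<'E'
def delta(target,yaw_deg=None):
    s=sense(); A=R.from_euler('xyz',s['tcp_rot']); p=np.array(s['eef_pos'])
    print('pos',p.round(1),'rpy deg',np.degrees(s['tcp_rot']).round(2),'shift',A.inv().apply(np.array(target)-p).round(1),'F',np.round(s['contact_force'],1),'t',round(s['clock'],2))
    if yaw_deg is not None:
        B=R.from_euler('xyz',[180,0,yaw_deg],degrees=True); print('rotvec deg',np.degrees((A.inv()*B).as_rotvec()).round(2))
E
python3 - <<'E'
from h import *
delta([560,-180,380],0)
K,T=cal("wrist"); print(np.linalg.inv(T).round(2)); print(K)
E
```

```text
pos [ 153.3 -605.9  250. ] rpy deg [-180.    -0.    14.2] shift [ 498.7 -313.1 -130. ] F [0.4 0.2 0.7] t 1.2
rotvec deg [-0.  -0.  14.2]
[[ 2.5000e-01 -9.3000e-01 -2.6000e-01  2.1947e+02]
 [-9.7000e-01 -2.4000e-01 -7.0000e-02 -5.8958e+02]
 [-0.0000e+00  2.7000e-01 -9.6000e-01  3.7531e+02]
 [ 0.0000e+00  0.0000e+00  0.0000e+00  1.0000e+00]]
[[324.43776709   0.         278.42621712]
 [  0.         324.43776709 206.70270945]
 [  0.           0.           1.        ]]
```

{"fn": "servo_tool", "kwargs": {"rows": [[85,[0,0,-40],[0,0,0]],[85,[50,-31.3,-13],[0,0,0]],[85,[50,-31.3,-13],[0,0,0]],[85,[50,-31.3,-13],[0,0,0]],[85,[50,-31.3,-13],[0,0,0]],[85,[50,-31.3,-13],[0,0,0]],[85,[50,-31.3,-13],[0,0,0]],[85,[50,-31.3,-13],[0,0,0]]], "force": 60}}

```text
clock: 2.2
eef_pos: [440.0, -306.1, 381.7]
tcp_rot: [3.141, -0.0, 0.248]
contact_force: [0.9, -0.7, -0.3]
opening: 0.993
```

{"fn": "servo_tool", "kwargs": {"rows": [[85,[50,-31.3,0],[0,0,0]],[85,[50,-31.3,0],[0,0,0]],[85,[50,-31.3,0],[0,0,0]],[85,[0,0,0],[0,0,7]],[85,[0,0,0],[0,0,7.2]],[85,[0,0,0],[0,0,0]],[85,[0,0,0],[0,0,0]]]}}

```text
clock: 3.08
eef_pos: [561.2, -180.0, 381.0]
tcp_rot: [3.142, -0.0, 0.002]
contact_force: [-0.7, -0.0, 0.5]
opening: 0.995
```

```bash
cat > look.py <<'E'
from h import *
import sys
np.set_printoptions(precision=1,suppress=True)
delta([0,0,0])
im=grab_frame("wrist"); cv2.imwrite("pics/%s.png"%sys.argv[1],im)
for t in sys.argv[2:]:
    print(t,[(round(x["conf"],2),c2w("wrist",x["centre"])[:3]) for x in boxes_of("wrist",t)[:4]])
E
python3 look.py b headstock headstock_pin pin_mid
```

```text
pos [ 561.2 -180.   381. ] rpy deg [180.   -0.    0.1] shift [-560.8 -181.3  381. ] F [-0.7 -0.   0.5] t 3.08
headstock [(0.92, array([ 605.1, -191.2,   10.6]))]
headstock_pin [(0.81, array([ 592.9, -192.1,   65.9]))]
pin_mid [(0.7, array([ 590.6, -193.2,   63.2]))]
```

View pics/b.png

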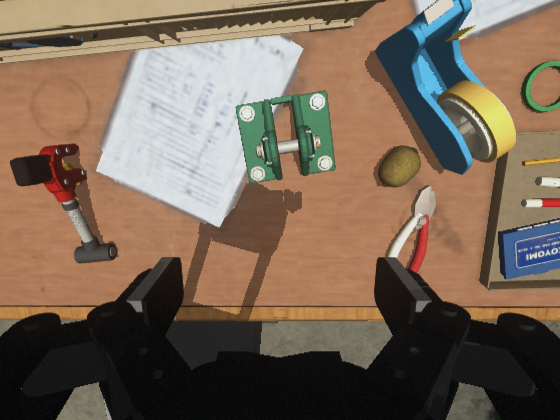

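The wrist view shows the headstock's web plate at the far side (row ~100), so the open side faces the robot. The pin runs from about (260,152) to (327,145), and the link is at the left with its handle at (30,170) and tail at (96,252). I'll zoom in on the headstock.

Run:
```python
from h import *
im=cv2.imread("pics/b.png")[80:195,225:345]; cv2.imwrite("pics/b2.png",cv2.resize(im,None,fx=5,fy=5,interpolation=cv2.INTER_CUBIC))
```

```text
(no output)
```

View pics/b2.png

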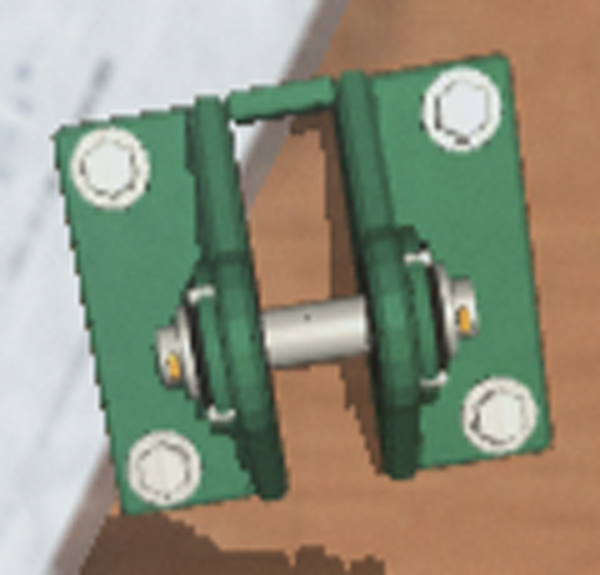

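Run:
```python
from h import *
f=lambda u,v:((u+.5)/5-.5+225,(v+.5)/5-.5+80)
for z in(0,8,12):
    c=np.array([ray("wrist",f(*p),z)[:2] for p in((57,132),(508,58),(550,450),(125,513))])
    print(z,c.round(1).tolist(),'sizes',[round(float(np.linalg.norm(c[i]-c[(i+1)%4])),1) for i in range(4)], 'yaw', [round(float(np.degrees(np.arctan2(*(a-b)[::-1]))),2) for a,b in((c[0],c[3]),(c[1],c[2]))],[round(float(np.degrees(np.arctan2(*(a-b)[::-1])))-90,2) for a,b in((c[0],c[1]),(c[3],c[2]))],c.mean(0).round(1))
P=np.array([ray("wrist",f(*p),58)[:2] for p in((158,358),(480,305),(264,338),(369,324),(316.5,331))]);print(P.round(1))
print(np.linalg.norm(P[0]-P[1]),P[:2].mean(0),np.degrees(np.arctan2(*(P[0]-P[1])[::-1]))-90)
delta([490,126,381])
```

```text
0 [[643.9, -117.1], [664.9, -250.8], [548.6, -268.7], [528.4, -134.7]] sizes [135.3, 117.6, 135.5, 116.9] yaw [8.67, 8.75] [8.91, 8.58] [ 596.5 -192.8]
8 [[643.7, -118.1], [664.3, -249.7], [549.9, -267.3], [530.0, -135.4]] sizes [133.2, 115.8, 133.3, 115.0] yaw [8.67, 8.75] [8.91, 8.58] [ 597.  -192.6]
12 [[643.6, -118.6], [664.0, -249.1], [550.5, -266.6], [530.8, -135.8]] sizes [132.1, 114.8, 132.3, 114.1] yaw [8.67, 8.75] [8.91, 8.58] [ 597.2 -192.5]
[[ 583.1 -150. ]
 [ 597.5 -237.6]
 [ 588.6 -179. ]
 [ 592.4 -207.6]
 [ 590.5 -193.3]]
88.84867828370653 [ 590.3126042  -193.80377591] 9.280496216932207
pos [ 561.1 -180.1  381.1] rpy deg [ 1.8e+02 -1.0e-02  3.0e-02] shift [ -71.  -306.1    0. ] F [-0.2  0.6  0.1] t 3.27
```

{"fn": "servo_tool", "kwargs": {"rows": [[85,[-22,-51,0],[0,0,0]],[85,[-22,-51,0],[0,0,0]],[85,[-22,-51,0],[0,0,0]],[85,[-22,-51,0],[0,0,0]],[85,[-22,-51,0],[0,0,0]],[85,[-22,-51,0],[0,0,0]],[85,[0,0,0],[0,0,0]],[85,[0,0,0],[0,0,0]]]}}

```text
clock: 4.28
eef_pos: [429.4, 126.1, 381.1]
tcp_rot: [3.141, -0.001, 0.001]
contact_force: [0.2, -0.8, 0.2]
opening: 0.993
```

```bash
python3 look.py c hook hook_grip hook_tail
python3 - <<'E'
from h import *
p=proj("wrist",[[490,126,50]])[0];print(p)
im=cv2.imread("pics/c.png"); x=int(np.clip(p[0]-80,0,400));y=int(np.clip(p[1]-60,0,300));print(x,y)
cv2.imwrite("pics/c2.png",cv2.resize(im[y:y+120,x:x+160],None,fx=5,fy=5,interpolation=cv2.INTER_CUBIC))
E
```

```text
pos [429.4 126.1 381.1] rpy deg [180.   -0.    0.1] shift [-429.7  125.4  380.9] F [ 0.2 -0.8  0.2] t 4.28
hook [(0.72, array([500.5, 131.1,  46.7]))]
hook_grip [(0.82, array([503.1, 130.5,  49.2]))]
hook_tail [(0.71, array([498.6, 129.5,  48.1])), (0.28, array([ 592.2, -167.1,   25.9]))]
[277.41322654 122.18336557]
197 62
```

View pics/c2.png

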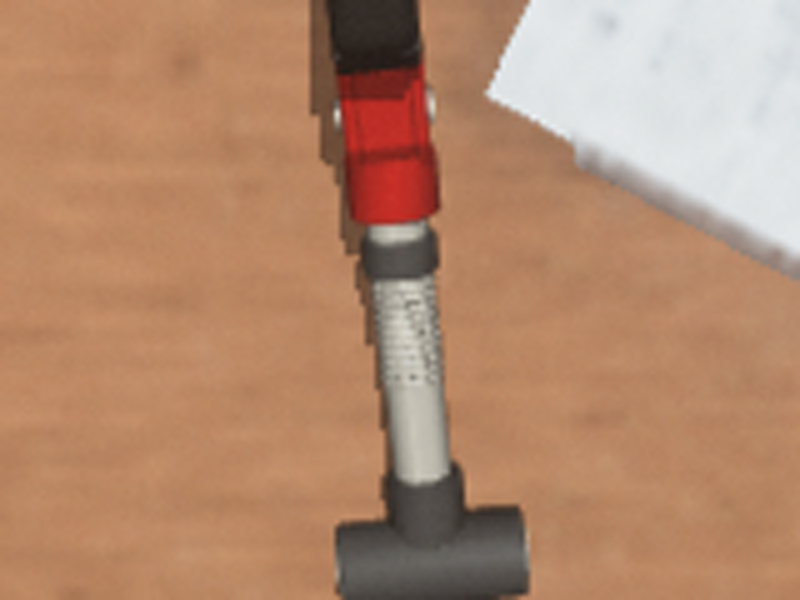

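The crop shows the tail foot centred near (432,558), the red head, and the handle cut off at the top. I'll crop higher up.

Run:
```python
from h import *
im=cv2.imread("pics/c.png"); cv2.imwrite("pics/c3.png",cv2.resize(im[0:140,200:360],None,fx=4,fy=4,interpolation=cv2.INTER_CUBIC))
```

```text
(no output)
```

View pics/c3.png

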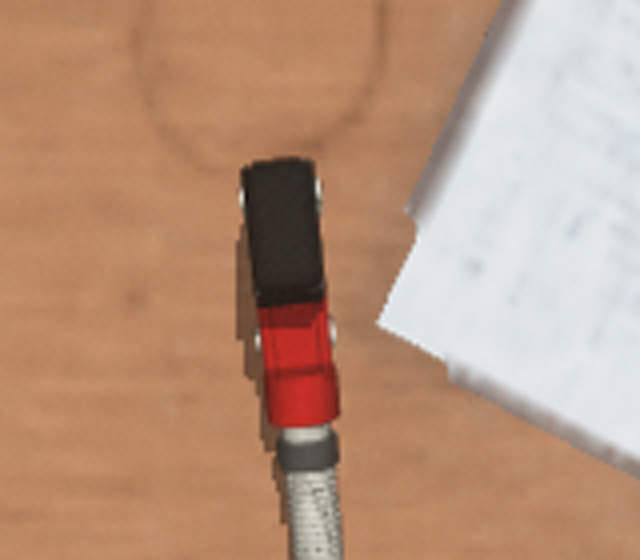

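Run:
```python
from h import *
f=lambda u,v:((u+.5)/4-.5+200,(v+.5)/4-.5)
g=lambda u,v:((u+.5)/5-.5+197,(v+.5)/5-.5+62)
c=np.array([ray("wrist",f(*p),114)[:2] for p in((243,165),(311,158),(325,285),(257,292))]); h=c.mean(0)
t=ray("wrist",g(432,560),14)[:2]; ends=[ray("wrist",g(*p),18)[:2] for p in((337,563),(528,552))]
print('handle',c.round(1).tolist(),h.round(1)); print('tail',t.round(1),np.array(ends).round(1)); d=h-t; print('len',np.linalg.norm(d),'yaw',np.degrees(np.arctan2(d[1],d[0])), np.degrees(np.arctan2(*(ends[0]-ends[1])[::-1]))-90)
e=c[0]-c[3];print(np.linalg.norm(e),np.degrees(np.arctan2(e[1],e[0])),np.linalg.norm(c[0]-c[1]))
yaw=np.degrees(np.arctan2(d[1],d[0]))
delta([h[0],h[1],200],yaw)
```

```text
handle [[577.6, 144.3], [579.3, 125.7], [546.9, 121.8], [545.1, 140.9]] [562.2 133.2]
tail [413.1 117.7] [[413.  146.7]
 [416.2  88.7]]
len 149.8955282935657 yaw 5.919894616639285 3.230555802861261
32.64624880854503 5.979330951266393 18.75639060007652
pos [429.7 125.2 380.9] rpy deg [ 1.7999e+02  0.0000e+00 -1.0000e-01] shift [132.5  -8.3 180.9] F [0.2 0.1 0.5] t 4.47
rotvec deg [ 0.01  0.   -6.02]
```

{"fn": "servo_tool", "kwargs": {"rows": [[85,[33,-2.2,45],[0,0,0]],[85,[33,-2.2,45],[0,0,0]],[85,[33,-2.2,45],[0,0,0]],[85,[33,-2.2,45],[0,0,0]],[60,[0,0,0],[0,0,-6]],[60,[0,0,0],[0,0,0]]]}}

```text
clock: 5.22
eef_pos: [561.5, 133.9, 199.9]
tcp_rot: [3.141, 0.002, 0.102]
contact_force: [0.6, 0.2, 0.1]
opening: 0.702
```

```bash
python3 look.py d hook_grip
python3 - <<'E'
from h import *
delta([562.2,133.2,97],5.95)
im=cv2.imread("pics/d.png")
c,s=np.cos(.104),np.sin(.104)
for q in((17,10),(17,-10),(-17,-10),(-17,10)):
    P=np.array([562.2+c*q[0]-s*q[1],133.2+s*q[0]+c*q[1],114]); u=proj("wrist",P)[0]; print(u.round(1)); cv2.circle(im,(int(round(u[0])),int(round(u[1]))),2,(0,255,255),-1)
cv2.imwrite("pics/d2.png",im)
E
```

```text
pos [561.5 133.9 199.9] rpy deg [180.    0.1   5.9] shift [-571.9   75.7  201. ] F [0.6 0.2 0.1] t 5.22
hook_grip [(0.57, array([512.8, 134.5,  54. ]))]
pos [561.6 134.3 201.4] rpy deg [-1.80e+02 -4.00e-02  5.81e+00] shift [  0.4   1.2 104.4] F [-0.4 -0.9  0.4] t 5.33
rotvec deg [-0.   -0.04 -0.14]
[264.8 194.5]
[294.5 194.4]
[294.  241.6]
[265.5 241.6]
```

View pics/d2.png

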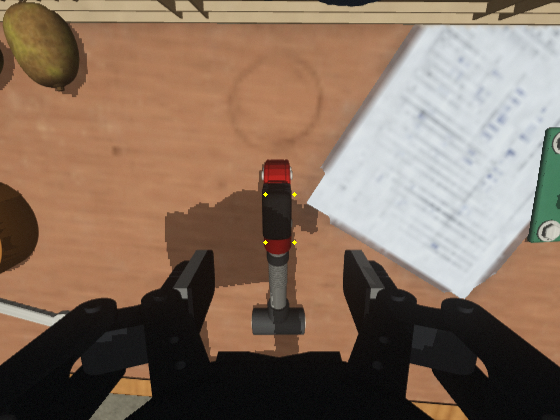

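The projected corners match the handle to within about 2-5 px, seen at (277,210), so the grasp pose is good. Going down to close on it.

{"fn": "servo_tool", "kwargs": {"rows": [[60,[0.5,0,40],[0,0,0]],[60,[0,0,40],[0,0,0]],[60,[0,0,23],[0,0,0]],[60,[0,0,0],[0,0,0]],[10,[0,0,0],[0,0,0]],[10,[0,0,0],[0,0,0]],[10,[0,0,0],[0,0,0]],[10,[0,0,0],[0,0,0]]], "force": 80}}

```text
clock: 6.32
eef_pos: [562.8, 135.3, 99.7]
tcp_rot: [-3.141, -0.003, 0.104]
contact_force: [-1.6, -0.1, 5.9]
opening: 0.224
```

{"fn": "servo_tool", "kwargs": {"rows": [[10,[0,0,0],[0,0,0]],[10,[0,0,0],[0,0,0]],[10,[0,0,0],[0,0,0]],[10,[0,0,0],[0,0,0]]]}}

```text
clock: 6.82
eef_pos: [562.8, 135.3, 99.7]
tcp_rot: [-3.141, -0.003, 0.104]
contact_force: [-1.4, -0.5, 5.6]
opening: 0.215
```

Run:
```python
from h import *
s=sense(); print(s['opening'],s['contact_force'],s['wrist_torque'])
delta([562.2,133.2,97],5.95)
```

```text
0.21508727713097847 [-1.36648622 -0.45387763  5.5742871 ] [-0.0606848   0.13680015 -0.04122217]
pos [562.8 135.3  99.7] rpy deg [-1.7998e+02 -1.5000e-01  5.9800e+00] shift [-0.8  2.   2.7] F [-1.4 -0.5  5.6] t 6.83
rotvec deg [-0.02 -0.15  0.03]
```

{"fn": "servo_tool", "kwargs": {"rows": [[10,[0,0,-20],[0,0,0]],[10,[0,0,-40],[0,0,0]],[10,[0,0,-50],[0,0,0]],[10,[0,0,-50],[0,0,0]],[10,[0,0,0],[0,0,0]],[10,[0,0,0],[0,0,0]]]}}

```text
clock: 7.58
eef_pos: [560.8, 134.8, 257.1]
tcp_rot: [3.141, 0.001, 0.105]
contact_force: [-0.1, 0.6, -5.8]
opening: 0.224
```

```bash
python3 look.py e hook
python3 - <<'E'
from h import *
for i in range(3):
    s=sense(); print(s['opening'],s['contact_force'].round(2),s['wrist_torque'].round(3)); grab_frame("wrist")
delta([590.3,-193.6,260],8.7)
cv2.imwrite("pics/e2.png",grab_frame("scene")[120:330,150:430])
E
```

```text
pos [560.8 134.8 257.1] rpy deg [180.    0.1   6. ] shift [-571.5   75.5  257.8] F [-0.1  0.6 -5.8] t 7.58
hook [(0.96, array([576.9, 137. , 264.2]))]
0.22451299013258566 [-0.33 -0.75 -6.14] [-0.047 -0.074 -0.02 ]
0.2263880480612132 [-0.45 -0.29 -4.41] [ 0.017 -0.085  0.024]
0.22234789655708714 [-0.85 -0.06 -5.13] [ 0.024 -0.12   0.025]
pos [561.  134.9 256.4] rpy deg [1.7998e+02 1.5000e-01 6.0000e+00] shift [ -5.2 329.7  -3.4] F [-0.5  0.1 -5.5] t 7.83
rotvec deg [ 0.02  0.15 -2.7 ]
```

View pics/e.png

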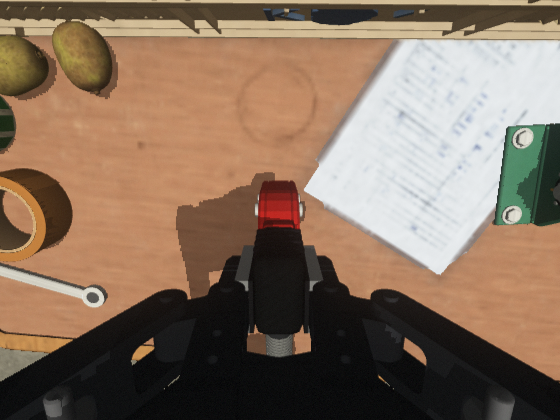

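Run:
```python
from h import *
s=sense(); A=R.from_euler('xyz',s['tcp_rot']); p=np.array(s['eef_pos'])
def pt(h,dx=0,pitch=0):
    v=np.array(h,float)-np.array([dx,0,99.2]); 
    v=R.from_euler('y',pitch,degrees=True).apply(v)
    return p+A.apply([v[0],-v[1],-v[2]])
for dx,pi in((0,0),(2,0),(-2,0),(0,3),(0,-3)):
    print(dx,pi,[proj("wrist",pt(h,dx,pi))[0].round(1).tolist() for h in((17,10,114),(17,-10,114),(-17,0,114),(27,0,70),(27,0,0),(-150,0,28))])
im=cv2.imread("pics/e.png"); print([(r,im[r,268].tolist(),im[r,290].tolist()) for r in range(174,262,2)])
c=im[165:365,230:330]; cv2.imwrite("pics/e3.png",np.hstack([cv2.resize(c,None,fx=3,fy=3,interpolation=cv2.INTER_CUBIC),cv2.resize(np.clip(c.astype(int)*3,0,255).astype(np.uint8),None,fx=3,fy=3)])[:600])
```

```text
0 0 [[250.5, 259.6], [304.5, 259.6], [277.5, 338.0], [277.7, 202.9], [277.9, 177.2], [277.9, 412.5]]
2 0 [[250.6, 264.5], [304.4, 264.5], [277.5, 342.3], [277.7, 206.8], [277.9, 180.0], [277.9, 414.6]]
-2 0 [[250.4, 254.6], [304.6, 254.6], [277.5, 333.7], [277.7, 199.0], [277.9, 174.3], [277.9, 410.5]]
0 3 [[250.7, 256.7], [304.3, 256.7], [277.5, 337.7], [277.7, 205.2], [277.9, 184.1], [277.9, 425.7]]
0 -3 [[250.4, 262.6], [304.6, 262.6], [277.5, 338.1], [277.7, 200.7], [277.9, 170.2], [277.9, 399.9]]
[(174, [63, 84, 118], [102, 135, 188]), (176, [61, 82, 116], [103, 139, 189]), (178, [58, 79, 113], [100, 135, 186]), (180, [61, 81, 115], [65, 87, 138]), (182, [29, 37, 81], [26, 30, 72]), (184, [23, 27, 73], [26, 32, 70]), (186, [21, 27, 72], [27, 31, 70]), (188, [19, 24, 72], [27, 30, 69]), (190, [24, 31, 86], [27, 31, 73]), (192, [21, 27, 87], [29, 31, 85]), (194, [24, 31, 120], [27, 31, 102]), (196, [26, 31, 122], [31, 37, 117]), (198, [26, 32, 121], [30, 34, 116]), (200, [29, 34, 139], [32, 37, 128]), (202, [29, 37, 159], [33, 39, 149]), (204, [30, 36, 160], [35, 40, 158]), (206, 
[... 290 characters left out ...]
222, [16, 17, 62], [22, 26, 76]), (224, [20, 24, 78], [24, 29, 109]), (226, [21, 26, 91], [29, 34, 149]), (228, [13, 17, 25], [19, 20, 30]), (230, [18, 21, 28], [27, 28, 35]), (232, [18, 21, 28], [21, 24, 31]), (234, [14, 15, 24], [20, 21, 28]), (236, [13, 16, 24], [21, 23, 31]), (238, [14, 16, 23], [19, 21, 28]), (240, [16, 18, 24], [21, 22, 28]), (242, [13, 17, 21], [17, 20, 26]), (244, [17, 18, 26], [19, 20, 27]), (246, [14, 16, 23], [17, 18, 25]), (248, [14, 14, 20], [17, 20, 25]), (250, [13, 15, 19], [12, 16, 22]), (252, [13, 15, 21], [13, 15, 22]), (254, [13, 15, 20], [15, 17, 23]), (256, [12, 13, 19], [18, 20, 25]), (258, [13, 15, 19], [17, 20, 25]), (260, [16, 17, 21], [19, 22, 27])]
```

View pics/e3.png

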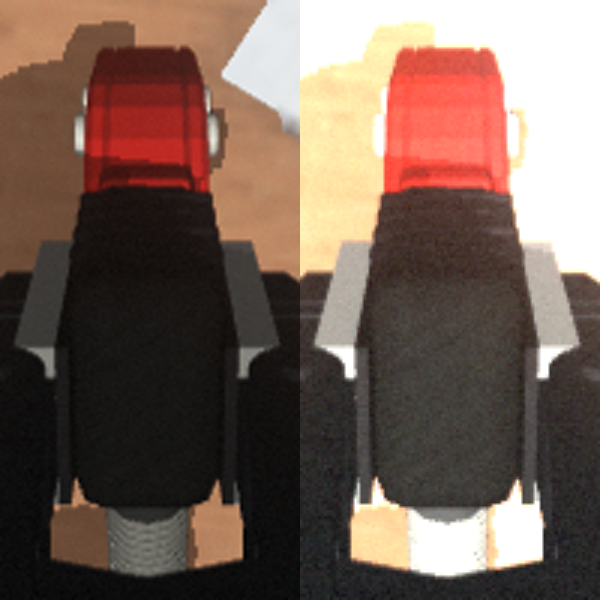

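View pics/e2.png

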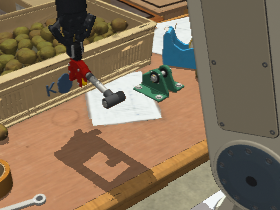

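Run:
```python
from h import *
s=sense(); A=R.from_euler('xyz',s['tcp_rot']); p=np.array(s['eef_pos'])
def pt(h,dx=0,pitch=0):
    v=np.array(h,float)-np.array([dx,0,99.5]); 
    v=R.from_euler('y',pitch,degrees=True).apply(v)
    return p+A.apply([v[0],-v[1],-v[2]])
for pi in(3,0,-3,-6): print(pi,[proj("scene",pt(h,-1.3,pi))[0].round(1).tolist() for h in((-150,28,14),(-150,-28,14),(-150,0,14),(-30,0,55))])
im=cv2.imread("pics/e2.png"); cv2.imwrite("pics/e4.png",cv2.resize(im[40:120,40:140],None,fx=6,fy=6,interpolation=cv2.INTER_CUBIC))
delta([590.3+ -1.3*.988,-193.6-1.3*.15,257],8.7)
```

```text
3 [[255.8, 220.9], [273.0, 212.5], [264.5, 216.6], [233.5, 187.2]]
0 [[254.8, 222.9], [271.9, 214.5], [263.5, 218.6], [233.0, 187.4]]
-3 [[253.7, 224.8], [270.8, 216.4], [262.4, 220.5], [232.5, 187.6]]
-6 [[252.5, 226.4], [269.5, 218.1], [261.1, 222.2], [232.0, 187.7]]
pos [561.3 134.9 256.7] rpy deg [1.7998e+02 1.2000e-01 6.0000e+00] shift [-6.700e+00  3.298e+02 -2.000e-01] F [ 0.1  0.4 -5.3] t 7.88
rotvec deg [ 0.01  0.12 -2.7 ]
```

View pics/e4.png

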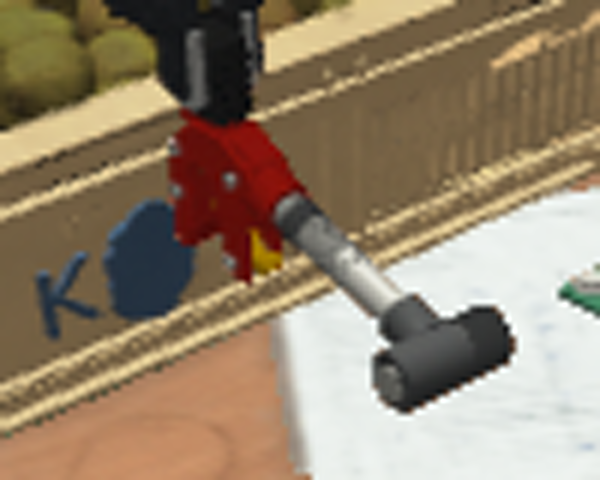

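The link hangs level and is held well; the tail foot is at about (264,219) in the scene picture, where it should be. Carrying it to above the pin.

{"fn": "servo_tool", "kwargs": {"rows": [[10,[-1,30,0],[0,0,0]],[10,[-1,50,0],[0,0,0]],[10,[-1,50,0],[0,0,0]],[10,[-1,50,0],[0,0,0]],[10,[-1,50,0],[0,0,0]],[10,[-1,50,0],[0,0,0]],[10,[-0.7,30,0],[0,0,0]],[10,[0,19.8,0],[0,0,0]]]}}

```text
clock: 8.88
eef_pos: [589.4, -195.1, 257.3]
tcp_rot: [-3.141, 0.001, 0.103]
contact_force: [-0.2, 0.3, -5.3]
opening: 0.225
```

{"fn": "servo_tool", "kwargs": {"rows": [[10,[0,0,20],[0,0,-2.7]],[10,[0,0,20],[0,0,0]],[10,[0,0,10],[0,0,0]],[10,[0,0,0],[0,0,0]],[10,[0,0,0],[0,0,0]]]}}

```text
clock: 9.5
eef_pos: [590.1, -193.6, 208.7]
tcp_rot: [3.141, -0.001, 0.152]
contact_force: [0.3, -1.0, -4.7]
opening: 0.225
```

Run:
```python
from h import *
im=grab_frame("wrist"); cv2.imwrite("pics/f.png",im)
for i in range(3):
    delta([589.0,-193.8,200],8.7); grab_frame("wrist")
t=grab_frame("top"); p=proj("top",[590,-193,84])[0]; print(p)
x,y=int(p[0])-35,int(p[1])-35
a=cv2.resize(t[y:y+80,x:x+70],None,fx=5,fy=5,interpolation=cv2.INTER_CUBIC)
b=cv2.resize(im[130:290,210:350],None,fx=2.5,fy=2.5,interpolation=cv2.INTER_CUBIC)
cv2.imwrite("pics/f2.png",np.hstack([a,b]))
A=cal("wrist")
for z in(84,):
    c,s=np.cos(np.radians(8.7)),np.sin(np.radians(8.7))
    for q in((0,52,58),(0,-52,58),(0,15,58),(0,-15,58),(62,0,40),(66,68,0),(66,-68,0)):
        print(q,proj("wrist",[590.3+c*q[0]-s*q[1],-193.6+s*q[0]+c*q[1],q[2]])[0].round(1))
```

```text
pos [ 590.1 -193.7  208.9] rpy deg [ 1.7997e+02 -7.0000e-02  8.7100e+00] shift [-1.1 -0.   8.9] F [-0.3 -0.4 -4.7] t 9.55
rotvec deg [ 0.03 -0.07  0.01]
pos [ 590.1 -193.7  208.9] rpy deg [ 1.7997e+02 -7.0000e-02  8.7100e+00] shift [-1.1 -0.1  8.9] F [ 0.2 -0.2 -5.3] t 9.6
rotvec deg [ 0.03 -0.07  0.01]
pos [ 590.  -193.7  208.8] rpy deg [ 1.7997e+02 -7.0000e-02  8.7000e+00] shift [-1.  -0.1  8.8] F [ 0.3  0.1 -3.7] t 9.65
rotvec deg [ 0.03 -0.07  0.  ]
[357.18250929 173.39607888]
(0, 52, 58) [218.5 196.6]
(0, -52, 58) [337.3 196.6]
(0, 15, 58) [260.8 196.6]
(0, -15, 58) [295.  196.6]
(62, 0, 40) [277.9 123. ]
(66, 68, 0) [209.5 118.1]
(66, -68, 0) [346.4 118.1]
```

View pics/f2.png

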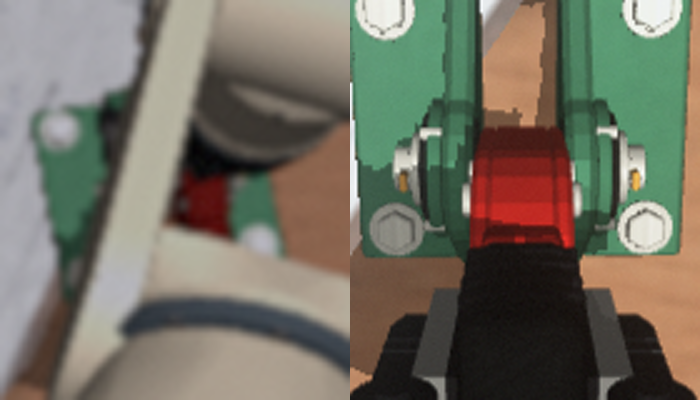

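Hook and cheeks are centred: the hook is at column ~521 of the crop and the pin ends straddle it at 393 and 647. I've now used the 12 views. Descending by feel from here.

{"fn": "servo_tool", "kwargs": {"rows": [[10,[-1,0,8],[0,0,0]],[10,[0,0,12],[0,0,0]],[10,[0,0,10],[0,0,0]],[10,[0,0,6],[0,0,0]],[10,[0,0,0],[0,0,0]]]}}

```text
clock: 10.38
eef_pos: [588.2, -193.7, 171.2]
tcp_rot: [-3.141, 0.001, 0.152]
contact_force: [-0.2, 0.3, -4.2]
opening: 0.22
```

{"fn": "servo_tool", "kwargs": {"rows": [[10,[0,0,3],[0,0,0]],[10,[0,0,3],[0,0,0]],[10,[0,0,3],[0,0,0]],[10,[0,0,3],[0,0,0]],[10,[0,0,3],[0,0,0]],[10,[0,0,0],[0,0,0]]]}}

```text
clock: 11.12
eef_pos: [588.4, -193.8, 156.7]
tcp_rot: [-3.141, 0.0, 0.152]
contact_force: [-1.0, 0.4, -5.9]
opening: 0.224
```

{"fn": "servo_tool", "kwargs": {"rows": [[10,[0.5,0,2],[0,0,0]],[10,[0,0,2],[0,0,0]],[10,[0,0,2],[0,0,0]],[10,[0,0,2],[0,0,0]],[10,[0,0,2],[0,0,0]],[10,[0,0,2],[0,0,0]],[10,[0,0,0],[0,0,0]]]}}

```text
clock: 12.0
eef_pos: [589.0, -193.7, 144.8]
tcp_rot: [-3.141, 0.0, 0.152]
contact_force: [-0.4, -0.5, -4.9]
opening: 0.224
```

{"fn": "servo_tool", "kwargs": {"rows": [[10,[0,0,2],[0,0,0]],[10,[0,0,2],[0,0,0]],[10,[0,0,2],[0,0,0]],[10,[0,0,0],[0,0,0]]]}}

```text
clock: 12.5
eef_pos: [589.0, -193.8, 139.1]
tcp_rot: [3.142, 0.0, 0.152]
contact_force: [-0.9, -0.9, -1.6]
opening: 0.222
```

{"fn": "servo_tool", "kwargs": {"rows": [[10,[0,0,2],[0,0,0]],[10,[0,0,2],[0,0,0]],[10,[0,0,2],[0,0,0]],[10,[0,0,0],[0,0,0]]]}}

```text
clock: 13.0
eef_pos: [588.9, -193.7, 132.7]
tcp_rot: [-3.141, 0.0, 0.152]
contact_force: [-2.2, -0.2, -1.5]
opening: 0.224
```

{"fn": "servo_tool", "kwargs": {"rows": [[10,[0,0,1.5],[0,0,0]],[10,[0,0,1.5],[0,0,0]],[10,[0,0,1.5],[0,0,0]],[10,[0,0,0],[0,0,0]]]}}

```text
clock: 13.5
eef_pos: [588.9, -193.7, 128.2]
tcp_rot: [-3.141, 0.0, 0.152]
contact_force: [-2.5, -0.5, -1.9]
opening: 0.225
```

{"fn": "servo_tool", "kwargs": {"rows": [[10,[0,0,1.5],[0,0,0]],[10,[0,0,1.5],[0,0,0]],[10,[0,0,0],[0,0,0]]]}}

```text
clock: 13.88
eef_pos: [588.9, -193.7, 125.1]
tcp_rot: [-3.141, 0.0, 0.152]
contact_force: [-3.1, -0.4, -3.9]
opening: 0.223
```

{"fn": "servo_tool", "kwargs": {"rows": [[10,[0,0,1.5],[0,0,0]],[10,[0,0,1.5],[0,0,0]],[10,[0,0,1.5],[0,0,0]],[10,[0,0,0],[0,0,0]]]}}

```text
clock: 14.38
eef_pos: [589.0, -193.7, 121.1]
tcp_rot: [-3.141, 0.0, 0.152]
contact_force: [-4.3, 0.5, 0.9]
opening: 0.222
```

{"fn": "servo_tool", "kwargs": {"rows": [[10,[0,0,1],[0,0,0]],[10,[0,0,1],[0,0,0]],[10,[0,0,1],[0,0,0]],[10,[0,0,0],[0,0,0]]]}}

```text
clock: 14.88
eef_pos: [589.1, -193.7, 118.5]
tcp_rot: [3.142, -0.0, 0.152]
contact_force: [-5.4, 1.2, 5.9]
opening: 0.222
```

{"fn": "servo_tool", "kwargs": {"rows": [[10,[0,0,1],[0,0,0]],[10,[0,0,1],[0,0,0]],[10,[0,0,0],[0,0,0]]]}}

```text
clock: 15.25
eef_pos: [589.1, -193.8, 116.6]
tcp_rot: [3.142, -0.0, 0.152]
contact_force: [-5.9, -0.7, 7.0]
opening: 0.225
```

{"fn": "servo_tool", "kwargs": {"rows": [[10,[0,0,1],[0,0,0]],[10,[0,0,1],[0,0,0]],[10,[0,0,0],[0,0,0]]]}}

```text
clock: 15.62
eef_pos: [589.3, -193.8, 114.8]
tcp_rot: [3.141, -0.001, 0.152]
contact_force: [-5.8, 1.6, 8.3]
opening: 0.222
```

{"fn": "servo_tool", "kwargs": {"rows": [[10,[0,0,0.7],[0,0,0]],[10,[0,0,0.7],[0,0,0]],[10,[0,0,0],[0,0,0]]]}}

```text
clock: 16.0
eef_pos: [589.3, -193.8, 113.5]
tcp_rot: [3.141, -0.001, 0.152]
contact_force: [-6.6, 1.3, 9.0]
opening: 0.219
```

{"fn": "servo_tool", "kwargs": {"rows": [[10,[0,0,0.7],[0,0,0]],[10,[0,0,0.7],[0,0,0]],[10,[0,0,0],[0,0,0]]]}}

```text
clock: 16.38
eef_pos: [589.4, -193.8, 112.3]
tcp_rot: [3.141, -0.001, 0.152]
contact_force: [-7.6, 0.5, 11.2]
opening: 0.221
```

{"fn": "servo_tool", "kwargs": {"rows": [[10,[0,0,0.6],[0,0,0]],[10,[0,0,0.6],[0,0,0]],[10,[0,0,0],[0,0,0]],[10,[0,0,0],[0,0,0]]]}}

```text
clock: 16.88
eef_pos: [589.4, -193.8, 111.4]
tcp_rot: [3.141, -0.001, 0.152]
contact_force: [-8.0, 1.1, 13.7]
opening: 0.221
```

Run:
```python
from h import *
F=[]
for i in range(4):
    s=sense();F.append(np.r_[s['contact_force'],s['wrist_torque']*10]);grab_frame("wrist")
print(np.mean(F,0).round(2)); delta([589,-193.8,112],8.7)
for n in("scene","top"): grab_frame(n); print(n,[(round(x['conf'],2),c2w(n,x['centre'])[:3].round(1)) for x in boxes_of(n,"latch")])
```

```text
[-7.71  1.42 13.71  2.8  15.09 -0.21]
pos [ 589.4 -193.8  111.4] rpy deg [ 1.7998e+02 -4.0000e-02  8.7000e+00] shift [-0.4 -0.  -0.6] F [-7.3  3.1 13.9] t 17.07
rotvec deg [ 0.02 -0.04 -0.  ]
scene [(0.7, array([ 565.4, -191.2,   66.5]))]
top []
```

{"fn": "servo_tool", "kwargs": {"rows": [[10,[-0.7,0,0],[0,0,0]],[10,[-0.7,0,0],[0,0,0]],[10,[0,0,0],[0,0,0]]]}}

```text
clock: 17.65
eef_pos: [589.0, -193.9, 111.7]
tcp_rot: [3.141, -0.003, 0.151]
contact_force: [-4.5, 2.9, 13.4]
opening: 0.222
```

```bash
cat > ft.py <<'E'
from h import *
F=[]
for i in range(4):
    s=sense();F.append(np.r_[s['contact_force'],s['wrist_torque']*10]);grab_frame("wrist")
print(np.mean(F,0).round(2)); delta([589,-193.8,112],8.7)
E
python3 ft.py
```

```text
[-4.68  2.89 12.65  5.95  8.71 -0.03]
pos [ 589.  -193.9  111.7] rpy deg [ 1.7997e+02 -1.7000e-01  8.6800e+00] shift [-0.  -0.1 -0.3] F [-3.9  2.6 12.3] t 17.85
rotvec deg [ 0.03 -0.17 -0.02]
```

{"fn": "servo_tool", "kwargs": {"rows": [[10,[-0.7,0,0],[0,0,0]],[10,[-0.7,-0.5,0],[0,0,0]],[10,[-0.4,0,0],[0,0,0]],[10,[0,0,0],[0,0,0]]]}}

```text
clock: 18.35
eef_pos: [588.5, -193.9, 112.1]
tcp_rot: [3.14, -0.006, 0.151]
contact_force: [-0.4, 2.9, 11.8]
opening: 0.223
```

```bash
python3 ft.py
```

```text
[-0.74  2.43 11.45  5.59  0.75  0.07]
pos [ 588.5 -193.9  112.1] rpy deg [179.9   -0.33   8.68] shift [ 0.5 -0.   0.1] F [-1.1  2.7  9.9] t 18.55
rotvec deg [ 0.1  -0.33 -0.02]
```

{"fn": "servo_tool", "kwargs": {"rows": [[10,[0,0,0.7],[0,0,0]],[10,[0,0,0.7],[0,0,0]],[10,[0,0,0],[0,0,0]],[10,[0,0,0],[0,0,0]]]}}

```text
clock: 19.05
eef_pos: [588.6, -193.9, 111.1]
tcp_rot: [3.14, -0.006, 0.151]
contact_force: [-2.1, 2.3, 14.7]
opening: 0.222
```

```bash
python3 ft.py
```

```text
[-2.04  2.36 14.82  6.37  2.68  0.08]
pos [ 588.6 -193.9  111. ] rpy deg [179.9   -0.33   8.68] shift [ 0.4 -0.  -1. ] F [-1.9  3.  14.8] t 19.25
rotvec deg [ 0.1  -0.33 -0.02]
```

{"fn": "servo_tool", "kwargs": {"rows": [[10,[0,0,-1.5],[0,0,0]],[10,[0,0,-1.5],[0,0,0]],[10,[0,0,-1.5],[0,0,0]],[10,[0,0,-1.5],[0,0,0]],[10,[0,0,0],[0,0,0]]]}}

```text
clock: 19.88
eef_pos: [588.4, -193.9, 116.2]
tcp_rot: [3.14, -0.005, 0.152]
contact_force: [1.1, 1.7, 5.7]
opening: 0.223
```

{"fn": "servo_tool", "kwargs": {"rows": [[10,[0,0,-1],[0,0,0]],[10,[0,0,-1],[0,0,0]],[10,[0,0,0],[0,0,0]]]}}

```text
clock: 20.25
eef_pos: [588.1, -193.9, 117.5]
tcp_rot: [3.14, -0.005, 0.152]
contact_force: [5.8, 2.3, 2.8]
opening: 0.222
```

{"fn": "servo_tool", "kwargs": {"rows": [[10,[0,0,-1],[0,0,0]],[10,[0,0,-1],[0,0,0]],[10,[0,0,0],[0,0,0]]]}}

```text
clock: 20.62
eef_pos: [588.0, -193.9, 119.0]
tcp_rot: [3.14, -0.004, 0.152]
contact_force: [6.6, 0.9, -1.7]
opening: 0.22
```

{"fn": "servo_tool", "kwargs": {"rows": [[10,[0.8,0,-0.7],[0,0,0]],[10,[0.7,0,-0.7],[0,0,0]],[10,[0.7,0,0],[0,0,0]],[10,[0,0,0],[0,0,0]]]}}

```text
clock: 21.12
eef_pos: [588.4, -193.7, 119.9]
tcp_rot: [3.141, -0.001, 0.152]
contact_force: [4.8, -2.8, -4.7]
opening: 0.225
```

{"fn": "servo_tool", "kwargs": {"rows": [[10,[0,0,-0.8],[0,0,0]],[10,[0,0,-0.8],[0,0,0]],[10,[0,0,0],[0,0,0]]]}}

```text
clock: 21.5
eef_pos: [588.3, -193.7, 121.2]
tcp_rot: [3.141, -0.001, 0.152]
contact_force: [5.7, -0.9, -7.6]
opening: 0.223
```

{"fn": "servo_tool", "kwargs": {"rows": [[10,[0.5,0,-1],[0,0,0]],[10,[0.5,0,-1],[0,0,0]],[10,[0,0,-0.5],[0,0,0]],[10,[0,0,0],[0,0,0]]]}}

```text
clock: 22.0
eef_pos: [588.4, -193.6, 122.9]
tcp_rot: [3.141, 0.001, 0.152]
contact_force: [6.0, -4.0, -11.3]
opening: 0.219
```

```bash
python3 ft.py
```

```text
[  5.51  -3.21 -11.75  -6.52 -12.53   0.52]
pos [ 588.4 -193.6  122.9] rpy deg [1.7999e+02 7.0000e-02 8.7000e+00] shift [ 0.5  0.3 10.9] F [  5.2  -3.6 -11.8] t 22.2
rotvec deg [0.01 0.07 0.  ]
```

{"fn": "servo_tool", "kwargs": {"rows": [[10,[0.4,0,-0.9],[0,0,0]],[10,[0.4,-0.4,-0.9],[0,0,0]],[10,[0,0,0],[0,0,0]],[10,[0,0,0],[0,0,0]],[10,[0,0,0],[0,0,0]]]}}

```text
clock: 22.82
eef_pos: [588.6, -193.4, 124.2]
tcp_rot: [3.141, 0.002, 0.152]
contact_force: [3.9, -5.0, -14.8]
opening: 0.222
```

```bash
python3 ft.py
```

```text
[  4.51  -5.12 -15.2  -11.84 -10.78  -0.  ]
pos [ 588.5 -193.4  124.2] rpy deg [1.7998e+02 1.5000e-01 8.7100e+00] shift [ 0.4  0.5 12.2] F [  3.2  -5.8 -15.5] t 23.02
rotvec deg [0.02 0.15 0.01]
```

The latch holds a 10 N pull. Relaxing to neutral before laying the tail down.

{"fn": "servo_tool", "kwargs": {"rows": [[10,[0.5,0.4,-0.1],[0,0,0]],[10,[0.5,0.4,1.2],[0,0,0]],[10,[0.5,0.4,1.2],[0,0,0]],[10,[0,0,1.2],[0,0,0]],[10,[0,0,1],[0,0,0]],[10,[0,0,0],[0,0,0]]]}}

```text
clock: 23.78
eef_pos: [589.4, -193.6, 120.9]
tcp_rot: [-3.14, 0.004, 0.152]
contact_force: [-5.0, -3.9, -6.7]
opening: 0.219
```

```bash
python3 ft.py
```

```text
[-5.16 -3.58 -6.48 -7.28 10.49 -0.17]
pos [ 589.4 -193.6  121. ] rpy deg [-179.93    0.23    8.71] shift [-0.4  0.2  9. ] F [-5.3 -4.2 -7. ] t 23.98
rotvec deg [-0.07  0.23  0.01]
```

{"fn": "servo_tool", "kwargs": {"rows": [[10,[-2.3,0.3,0.2],[0,1.75,0]],[10,[-1.9,0.3,0],[0,1.75,0]],[10,[0,0,0],[0,0,0]]]}}

```text
clock: 24.35
eef_pos: [585.6, -194.4, 120.8]
tcp_rot: [-3.14, -0.059, 0.151]
contact_force: [-6.5, 0.4, -6.3]
opening: 0.219
```

```bash
python3 ft.py
```

```text
[-6.53 -0.13 -6.21 -0.96 14.27  0.03]
pos [ 585.8 -194.4  120.7] rpy deg [-179.9   -3.3    8.7] shift [ 2.8 -0.1  8.8] F [-6.8 -1.  -5.7] t 24.55
rotvec deg [-0.1 -3.3 -0. ]
```

{"fn": "servo_tool", "kwargs": {"rows": [[10,[-2.6,0,0.1],[0,1.75,0]],[10,[-2.2,0,0.1],[0,1.5,0]],[10,[0,0,0],[0,0,0]]]}}

```text
clock: 24.92
eef_pos: [581.9, -195.1, 120.5]
tcp_rot: [-3.14, -0.117, 0.151]
contact_force: [-5.2, 2.4, -6.4]
opening: 0.219
```

```bash
python3 ft.py
python3 - <<'E'
from h import *
for n in("scene","top"):
    im=grab_frame(n); m=trace(n,"hook_tail")
    cv2.imwrite("pics/g_%s.png"%n,im)
    print(n,[(round(x['conf'],2),np.argwhere(x['mask']).mean(0)[::-1].round(1),np.argwhere(x['mask']).max(0)[::-1]) for x in m[:2]])
    c,s=np.cos(np.radians(8.7)),np.sin(np.radians(8.7))
    print(proj(n,[590.3-c*152,-193.6-s*152,14]),proj(n,[590.3-c*152,-193.6-s*152,0]),proj(n,[590.3-c*151,-193.6-s*151,32]))
E
```

```text
[-5.39  2.26 -6.26  4.26 13.2   1.13]
pos [ 582.  -195.1  120.3] rpy deg [-179.93   -6.62    8.7 ] shift [ 6.1 -0.2  9.1] F [-5.3  1.8 -4.8] t 25.12
rotvec deg [-0.07 -6.62  0.01]
scene [(0.6, array([318.2, 193.3]), array([330, 206])), (0.24, array([122.5, 264.4]), array([134, 274]))]
[[347.36632788 222.08809048]] [[346.99892394 225.7733262 ]] [[347.5854982 217.1670594]]
top []
[[363.79488702 227.29439732]] [[363.12873013 227.52853616]] [[364.60716386 226.64805675]]
```

{"fn": "servo_tool", "kwargs": {"rows": [[10,[-1.4,0,0.3],[0,0.8,0]],[10,[-0.6,0,0.3],[0,0.4,0]],[10,[0,0,0],[0,0,0]]]}}

```text
clock: 25.7
eef_pos: [580.6, -195.4, 119.7]
tcp_rot: [-3.141, -0.138, 0.152]
contact_force: [-3.8, 3.9, -5.6]
opening: 0.218
```

```bash
python3 ft.py
```

```text
[-4.38  3.27 -4.99  6.51 11.23  1.23]
pos [ 580.6 -195.4  119.7] rpy deg [-179.94   -7.89    8.7 ] shift [ 7.4 -0.3  8.8] F [-4.3  3.6 -5.3] t 25.9
rotvec deg [-0.06 -7.89 -0.  ]
```

{"fn": "servo_tool", "kwargs": {"rows": [[10,[-1.2,0.3,0],[0,0.8,0]],[10,[-1.2,0.3,0],[0,0.8,0]],[10,[0,0,0],[0,0,0]]]}}

```text
clock: 26.28
eef_pos: [579.8, -195.9, 120.3]
tcp_rot: [-3.141, -0.169, 0.152]
contact_force: [0.8, 8.6, -2.1]
opening: 0.221
```

```bash
python3 ft.py
```

```text
[ 0.57  8.52 -2.25 15.26  6.63  3.88]
pos [ 579.9 -195.9  120.2] rpy deg [-179.95   -9.65    8.69] shift [ 7.8 -0.7  9.7] F [ 1.4  7.8 -2.5] t 26.48
rotvec deg [-0.05 -9.65 -0.  ]
```

{"fn": "servo_tool", "kwargs": {"rows": [[10,[0,-0.6,0],[0,0,0]],[10,[0,-0.6,0],[0,0,0]],[10,[0,0,0],[0,0,0]]], "force": 40}}

```text
clock: 26.85
eef_pos: [579.8, -195.6, 120.3]
tcp_rot: [3.141, -0.169, 0.152]
contact_force: [3.8, 4.8, -1.4]
opening: 0.223
```

{"fn": "servo_tool", "kwargs": {"rows": [[10,[0,0,0],[0,0,0]],[10,[0,0,0],[0,0,0]],[10,[0,0,0],[0,0,0]]], "force": 20}}

```text
clock: 27.22
eef_pos: [579.8, -195.7, 120.3]
tcp_rot: [3.141, -0.169, 0.152]
contact_force: [3.1, 5.7, -1.6]
opening: 0.217
```

{"fn": "servo_tool", "kwargs": {"rows": [[25,[0,0,0],[0,0,0]],[32,[0,0,0],[0,0,0]],[42,[0,0,0],[0,0,0]],[50,[0,0,0],[0,0,0]],[50,[0,0,0],[0,0,0]]]}}

```text
clock: 27.85
eef_pos: [578.3, -195.8, 119.4]
tcp_rot: [3.141, -0.167, 0.152]
contact_force: [0.5, -0.3, 0.4]
opening: 0.586
```

```bash
python3 ft.py
```

```text
[-0.17  0.37 -0.04 -0.13  0.77  0.05]
pos [ 578.3 -195.7  119.4] rpy deg [-180.     -9.55    8.7 ] shift [ 9.5 -0.3  9.1] F [0.6 0.7 0.6] t 28.05
rotvec deg [-0.   -9.55 -0.  ]
```

{"fn": "servo_tool", "kwargs": {"rows": [[50,[0,0,-10],[0,0,0]],[50,[0,0,-20],[0,0,0]],[60,[0,0,-40],[0,0,0]],[60,[0,0,-50],[0,0,0]],[60,[-30,0,-40],[0,0,0]],[60,[-50,0,0],[0,0,0]],[60,[-30,0,-20],[0,0,0]],[60,[0,0,0],[0,0,0]]]}}

```text
clock: 29.05
eef_pos: [440.1, -217.1, 280.3]
tcp_rot: [3.14, -0.168, 0.15]
contact_force: [1.0, 0.1, -0.2]
opening: 0.704
```

```bash
python3 ft.py
python3 - <<'E'
from h import *
im=grab_frame("wrist"); cv2.imwrite("pics/h.png",im)
c,s=np.cos(np.radians(8.7)),np.sin(np.radians(8.7))
W=lambda x,y,z:[590.3+c*x-s*y,-193.6+s*x+c*y,z]
th=np.radians(7.3)
def hk(x,z,pz=39): # hook point, pitched about pin
    dx,dz=x,z-pz; return W(dx*np.cos(th)-dz*np.sin(th),0,58+dx*np.sin(th)+dz*np.cos(th))
for n,q in (("handle",hk(0,114)),("tail top",hk(-150,28)),("nose",hk(27,70)),("tail",hk(-150,14))): print(n,np.round(q,1),proj("wrist",q)[0].round(1))
for t in("hook","hook_tail","hook_grip","latch","headstock"):
    b=boxes_of("wrist",t); m=trace("wrist",t)
    print(t,[(round(x['conf'],2),c2w("wrist",x['centre'])[:3].round(1)) for x in b[:2]],[(round(x['conf'],2),np.argwhere(x['mask']).min(0)[::-1],np.argwhere(x['mask']).max(0)[::-1]) for x in m[:2]])
hsv=cv2.cvtColor(im,cv2.COLOR_BGR2HSV); 
# dark tail near prediction
u=proj("wrist",hk(-150,14))[0].astype(int); g=im.max(2)[u[1]-30:u[1]+31,u[0]-50:u[0]+51]; ys,xs=np.where(g<95); print('dark',xs.min()+u[0]-50,xs.max()+u[0]-50,ys.min()+u[1]-30,ys.max()+u[1]-30,xs.mean()+u[0]-50,ys.mean()+u[1]-30)
for y in(28,-28): print(proj("wrist",np.array(hk(-150,14))+np.array([-s*y,c*y,0]))[0].round(1))
E
```

```text
[ 0.16 -0.14 -0.18 -0.35  0.84 -0.02]
pos [ 442.2 -216.6  278.8] rpy deg [179.99  -9.58   8.71] shift [118.8  -0.4 189.2] F [-0.5  1.   0. ] t 29.25
rotvec deg [ 0.01 -9.58  0.01]
handle [ 580.9 -195.   132.4] [277.8  58.9]
tail top [ 444.6 -215.9   28. ] [278.  209.5]
nose [ 612.9 -190.1   92.2] [277.9  38. ]
tail [ 446.4 -215.6   14.1] [278.  206.8]
hook [(0.55, array([ 532. , -199.7,   58.6]))] [(0.85, array([256,  40]), array([302, 219]))]
hook_tail [(0.63, array([ 529.4, -201.9,   62. ])), (0.19, array([ 587.7, -182.6,   65.4]))] [(0.72, array([256,  40]), array([302, 220]))]
hook_grip [(0.74, array([ 529.1, -198.4,   63.3]))] [(0.72, array([255,  40]), array([302, 220])), (0.19, array([236,  62]), array([318,  87]))]
latch [] []
headstock [(0.57, array([ 591.2, -184. ,   12.9])), (0.48, array([ 530.4, -201.8,   65.3]))] [(0.72, array([221,  16]), array([334, 130]))]
dark 255 301 185 220 277.29842931937173 205.95916230366493
[255.3 206.3]
[300.6 206.3]
```

```bash
python3 -c "
from rig import *; print(sign_off())"
```

```text
the job is handed in; nothing more can be done
None
```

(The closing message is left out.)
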